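Press a filling nozzle home on the sprung purge dock and hold it

TASK

Purge the long filling nozzle, the one with the blue collar: take it out of its leaning drip rack, stand it upright, stem down, in the guide hole of the purge dock, and press it down against the dock's sprung valve plunger until its collar sits fully home on top of the guide block. The spring shuts the valve as soon as you let go, so finish while still gripping the nozzle and pressing its collar down on the block, firmly but without ramming it. Leave the short orange-collared nozzle in the rack and do not shift the glass jar.

Things in the scene. Friction and masses are not known exactly. Their poses are not given: they have to be found in the camera images.
- nozzle: The filling nozzle to purge: slim steel stem, blue collar, aluminium grip, hose barb on top; 160 mm long, 0.13 to 0.21 kg, round about its z axis, which runs from stem to barb. Origin: centre of the collar's underside. Starts leaning 30 degrees from upright in either hole of the rack, barb toward the robot, collar resting on the block; it comes out along its own axis.
- nozzle_tip (a point): End of the blue-collared nozzle's stem, 100 mm below its collar's underside, z axis as the nozzle's. The stem is 12 mm in diameter and tapers to 7 mm over its last 5 mm.
- nozzle_grip (a point): Middle of the part to grip on the blue-collared nozzle, on its axis, 30 mm above the collar's underside. The grip is a cylinder of 22 mm diameter from 6 to 46 mm above that underside, over the collar (30 mm diameter, 6 mm thick); above it the barb, 12 mm wide, up to 60 mm.
- short_nozzle: The other nozzle in the rack, orange collar, same shape but with a stem of only 65 mm, too short for the dock. Origin and axes as for the blue one. Stays where it is.
- rack: Drip rack, fixed: steel pan 92 x 132 x 12 mm and a white plastic block 42 x 116 x 36 mm leaning 30 degrees between two cheeks. Origin: centre of its underside; x axis away from the robot. Two through holes of 15 mm, 72 mm apart along its y axis (y = +36, -36 mm), mouths at x = -15 mm, z = 105 mm, axes leaning 30 degrees toward its -x.
- dock_rim (a point): Purge dock, fixed, upright: round grey foot 76 mm wide, four posts, and on them a guide block with a vertical through hole of 15 mm, its mouth flared to 21 mm. This point: centre of the mouth, level with the block's top face, 125 mm above the desk; z axis up. The nozzle's collar stops on that face. The plunger's brass head (21 mm) stands 85 mm below this point.
- guide: The dock's square aluminium guide block, 46 x 46 x 36 mm, fixed on the posts. Origin: centre of its underside, 89 mm above the desk; z axis up.
- plunger (a joint): The dock's sprung valve plunger, m pressed down: 0 is up (valve shut), 0.015 when the nozzle stands in the guide with its collar fully home. It pushes back with 4 N at 0 and 11.5 N at 0.015, so the nozzle's weight alone does not move it and it lifts the nozzle again when released.
- beaker: Clear beaker standing beside the work, 70 mm wide, 90 mm tall, does not move. Origin: centre of its underside.
- sample_jar: Glass jar with brass-coloured lid, 64 mm wide, 94 mm tall, bystander. Origin: centre of its underside.
- label_roll: Roll of labels standing on end behind the work, 67 mm wide, 45 mm tall, does not move. Origin: centre of its underside.
- boom_end (a point): Right-hand end of the filling machine's thin boom, fixed, an obstacle: clamp about 30 mm wide, 365 mm above the desk. From here the boom runs level-ish to the left (+y) and down to 270 mm, over the desk's left front; its post and the machine (180 mm tall) stand left of it. Pass above 450 mm or stay to the right.
There are look-alikes about, which are no part of the job. Leave any purple or turquoise look-alike of the part that bears dock_rim alone.

How it is judged:
By the outcome, as a careful person would: the job done as asked, in the order asked, and still so for the second after the job is handed in, while the arm keeps its last pose, push and grip.
It also fails if it takes over 58 s, if anything falls off the work surface, if the arm or the gripper's body presses on something with over 40 N, if the wrist force passes 120 N, or if a joint passes its speed limit or range.

ROBOT

A 6-joint arm with a two-finger parallel gripper is mounted at the origin on a cart in front of the work surface, level with it; the furniture and walls round the work are solid. World frame = base frame: x ahead of the robot, y to its left, z up, the work surface at z = 0. Lengths are in mm, angles in rad, forces in N, time in s.
With the tool pointing down it reaches from about 350 to 875 mm from the base axis. Payload 4.2 kg.
Tool frame: the origin (TCP) lies between the finger pads; the fingertips stand 11 mm ahead of it and the grasp point (between the pads) lies 8 mm behind it; z points along the fingers, y is the direction in which the jaws open and shut (so a half turn about z gives the same grasp; the last joint's range is limited). The gripper opens to 85 mm and grips with 20 to 120 N. Pads are 22 mm wide; open, the fingers measure 114 mm over their backs; the gripper's body (76 mm by 85 mm) begins 54 mm behind the grasp point. The pads swing forward as they close: fully open they stand 13 mm farther back than shut.
Start: joints at [1.396, 0.385, 0.008, 0, -1.194, -0.259], TCP at [262.668, 567.102, 242.312] pointing down, gripper open.
Joint ranges: [-3.14, 3.14], [-1.21, 2.06], [-1.07, 1.41], [-3.16, 2.05], [-2.99, -0.16], [-3.1, 3.1]. Speed limits (rad/s): [2.79, 2.79, 3.14, 3.14, 3.14, 3.14].

INTERFACE

Orientations are given as a unit quaternion [x, y, z, w].
In Python, from bench import * gives the robot as it stands.
- The arm moves only by the tool servo_tool, never from a script. Its argument "rows" is a list of rows, each a list of 7 numbers: the opening, from 0 (shut) to 1 (fully open), then the shift along the tool's x, y, z in cm, then the turn, a rotation vector about the tool's x, y, z in degrees. A call has 1 to 12 rows; each row shifts and turns the commanded pose from where the row before left it, along the tool's axes as they then stand; what a row does not reach is not made up. A row lasts 1/10 s, in which the tool goes at most 50 mm and 8.59 degrees, less where a joint would pass 70% of its speed; a pose out of reach is approached as far as the arm can. A call is refused whole if a number of a shift passes 5 or a number of a turn 8.59, either way. A call with a gripper value outside its range is refused whole. The fingers move at their own pace and stop on an object; the grip force is fixed at half the most. Time passes only in rows, so rows that do not move let the fingers close. It gives the time, the measured TCP pose, the force and the opening at its end, in the units of the state.
- read_state(): the state, without advancing time (a new reading comes with each control period).
- get_image(name): name is "scene" or "top" or "wrist"; returns a dict with "image" (480x640x3 uint8, red, green, blue), "mtx" (3x3 intrinsics, pixels), "extrinsics" (4x4, takes a point from camera to world coordinates). Camera axes: x right, y up, looking along -z (the intrinsics and any distortion apply to the point x, -y, -z); pixel columns grow to the right and rows downward; lengths in mm; the calibration is good to about 2 mm. A picture is of the moment at which its call begins. There is no depth.
- job_done(): hands the job in, once; it reports no verdict.
The state is a dict: "clock": time; "joints": joint angles; "joint_vel": joint speeds; "joint_efforts": joint torques, N m; "position": TCP position; "ee_rot": TCP orientation; "contact_force": force on the tool from outside, world axes, zero at the start; "wrist_torque": the same for the moment, N m; "gripper_width": finger opening in mm.
Only numpy, scipy, OpenCV 4.12 (cv2) and the standard library are available. Lean on these libraries where they do the work, as an engineer would, in place of code of your own. Each camera call takes 0.05 s, during which the arm holds its last target. There are 200 camera calls.

## Working session

There is one attempt and no reset: what is moved stays moved. The work goes in short steps, Python scripts to look and compute and a tool call to move; the robot and the scene stay as the last step left them, time stands still between calls to the robot, and variables do not carry over. Pictures are saved under pics/ and viewed, about 8 in all and at most 12, crops included, and the job is handed in when it is done.

Besides the shell and the picture viewer there is one more tool, called by a JSON object that holds its "name" and its "arguments", one argument or row to a line. servo_tool: Moves the arm, as the interface text tells. Its arguments: {"type":"object","properties":{"rows":{"type":"array","items":{"type":"array","items":{"type":"number"}}}},"required":["rows"]}

```bash
mkdir -p pics; ls; python3 - <<'E'
from bench import *
import cv2,numpy as np,pickle
d={}
for n in("scene","top","wrist"):
    g=get_image(n);d[n]=g
    cv2.imwrite(f"pics/{n}0.png",g["image"][:,:,::-1]);print(n,np.round(g["mtx"],1).tolist(),np.round(g["extrinsics"],3).tolist(),g.keys())
pickle.dump(d,open("im0.pkl","wb"));print(read_state())
E
```

```text
pics
scene [[494.0, 0.0, 315.0], [0.0, 494.0, 236.8], [0.0, 0.0, 1.0]] [[0.774, 0.392, -0.497, 134.463], [-0.633, 0.461, -0.622, -644.191], [-0.014, 0.796, 0.605, 777.711], [0.0, 0.0, 0.0, 1.0]] dict_keys(['image', 'mtx', 'extrinsics'])
top [[440.2, 0.0, 320.6], [0.0, 440.2, 231.1], [0.0, 0.0, 1.0]] [[-0.027, 0.995, -0.098, 499.75], [-0.999, -0.025, 0.023, -71.804], [0.021, 0.099, 0.995, 1116.121], [0.0, 0.0, 0.0, 1.0]] dict_keys(['image', 'mtx', 'extrinsics'])
wrist [[392.5, 0.0, 326.4], [0.0, 392.5, 241.8], [0.0, 0.0, 1.0]] [[-0.421, 0.862, 0.282, 334.94], [-0.907, -0.4, -0.129, 535.112], [0.002, -0.31, 0.951, 371.622], [0.0, 0.0, 0.0, 1.0]] dict_keys(['image', 'mtx', 'extrinsics'])
{'clock': 0.15, 'joints': array([ 1.39559938e+00,  3.85381959e-01,  6.97071067e-03, -3.13728944e-04,
       -1.19398573e+00, -2.58589618e-01]), 'joint_vel': array([ 0.00083006, -0.00308007,  0.00396293,  0.00123899, -0.00064273,
       -0.0012426 ]), 'joint_efforts': array([ 6.78267152e-04, -3.92679405e+01,  1.88583469e+01,  4.18868825e+00,
       -3.40618564e-03,  6.68559927e-07]), 'position': array([262.52109469, 566.7524533 , 241.48942933]), 'ee_rot': array([ 9.76557946e-01, -2.15253145e-01, -1.12325384e-04,  8.05707622e-04]), 'contact_force': array([ 0.64581898, -0.52686691, -0.54185181]), 'wrist_torque': array([-0.00078617, -0.01102675, -0.02189692]), 'gripper_width': 85.61363128116406}
```

View pics/scene0.png

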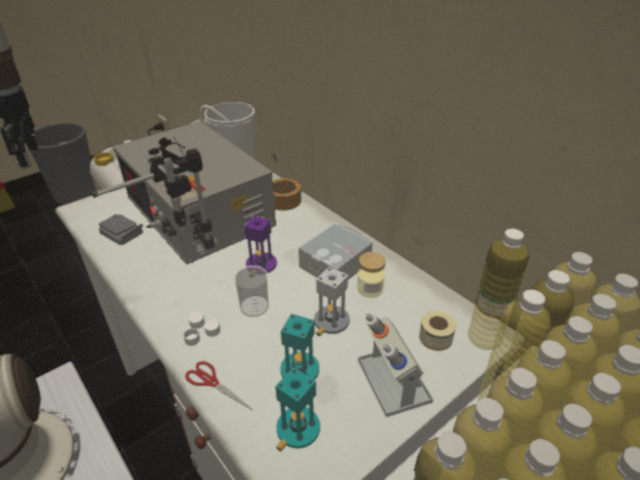

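View pics/top0.png

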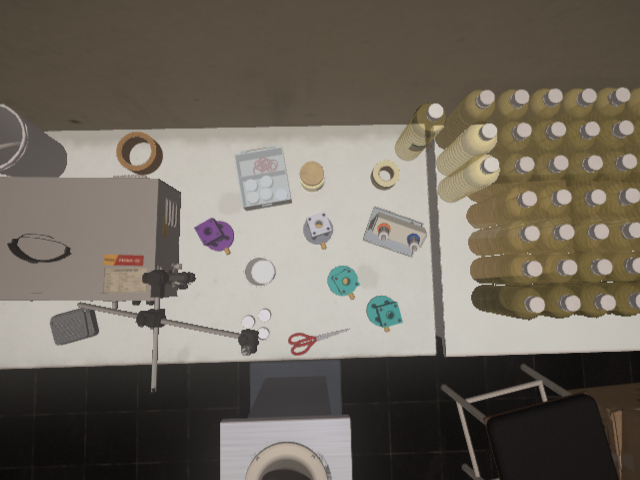

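Top view: the blue nozzle is near (412,240), the orange one (383,230), the grey dock (318,225), the jar (312,175), the beaker (261,271) and the boom end (248,343). Dock candidates are grey (318,225), purple (212,233) and turquoise (343,281) and (384,312). Grey is the only one that fits. I'll confirm in an enlarged crop.

```bash
cat > h.py <<'E'
import numpy as np,cv2,pickle
from scipy.spatial.transform import Rotation as R
def proj(g,P):
    E=np.array(g["extrinsics"]);p=(np.atleast_2d(P)-E[:3,3])@E[:3,:3];p=p*[1,-1,-1]
    q=p@np.array(g["mtx"]).T;return q[:,:2]/q[:,2:]
def ray(g,uv):
    E=np.array(g["extrinsics"]);d=np.linalg.solve(g["mtx"],[*uv,1])*[1,-1,-1]
    return E[:3,3],E[:3,:3]@d
def atz(g,uv,z):
    o,d=ray(g,uv);return o+d*(z-o[2])/d[2]
def tri(l):
    A=0;b=0;L=[]
    for g,uv in l:
        o,d=ray(g,uv);d/=np.linalg.norm(d);M=np.eye(3)-np.outer(d,d);A=A+M;b=b+M@o;L.append((o,d))
    X=np.linalg.solve(A,b);return X,[np.linalg.norm((np.eye(3)-np.outer(d,d))@(X-o)) for o,d in L]
E
python3 - <<'E'
from h import *
d=pickle.load(open("im0.pkl","rb"));s,t=d["scene"],d["top"]
a=t["image"][165:275,290:440][:,:,::-1];b=s["image"][240:420,290:470][:,:,::-1]
A=cv2.resize(a,(600,440),interpolation=cv2.INTER_CUBIC)
B=cv2.resize(b,(600,600),interpolation=cv2.INTER_CUBIC)
cv2.imwrite("pics/ca.png",A);cv2.imwrite("pics/cb.png",B)
print(proj(s,[262,567,242]),proj(t,[262,567,242]))
for n,uv,z in(("dock",(319,224),125),("blue",(413,239),130),("or",(383,230),130),("jar",(312,172),94),("beaker",(261,271),90),("boom",(248,340),365)):print(n,atz(t,uv,z))
E
```

```text
[[ 29.05560683 158.0565088 ]] [[-23.45683342 410.64855398]]
dock [614.05935536 -91.65093537 125.        ]
blue [ 574.1102731  -302.79091989  130.        ]
or [ 596.23392199 -235.72261843  130.        ]
jar [741.76087779 -79.0645286   94.        ]
beaker [511.94324876  44.88977891  90.        ]
boom [394.6134138   36.84617205 365.        ]
```

View pics/ca.png

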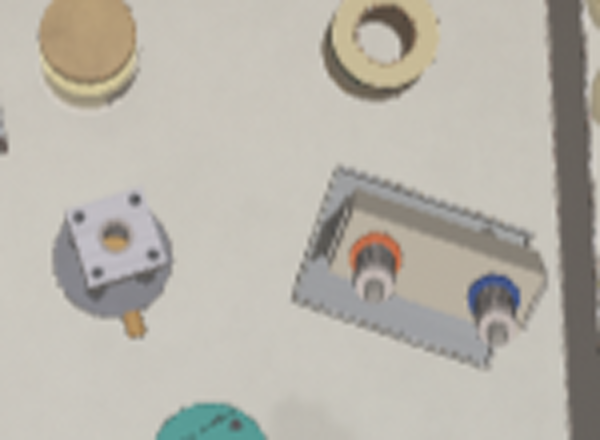

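View pics/cb.png

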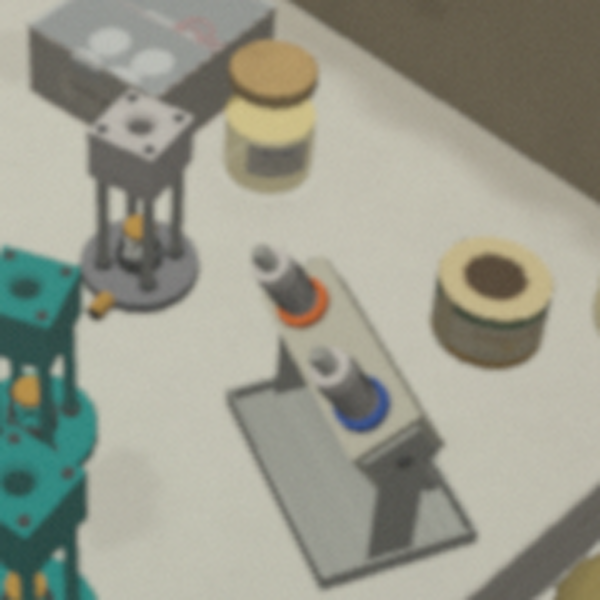

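The crops confirm it. The grey dock's hole is at (319,224) in the top view and (332,277) in the scene view. The blue nozzle's barb top is at (414,248) top and (387,347) scene. It sits in the right-hand rack hole (y=-36), with the orange one on the left. Next I'll fit the rack pose and the dock.

```bash
python3 - <<'E'
from h import *
from scipy.optimize import least_squares
d=pickle.load(open("im0.pkl","rb"));s,t=d["scene"],d["top"]
A=lambda x,y:((x+.5)/4-.5+290,(y+.5)/4-.5+165)
B=lambda x,y:((x+.5)/3.3333-.5+290,(y+.5)/3.3333-.5+240)
print("dock",tri([(t,A(116,236)),(s,B(141,125))]))
print("bluebarb",tri([(t,A(497,334)),(s,B(322,357))]),"orbarb",tri([(t,A(374,290)),(s,B(264,255))]))
a=np.array([-.5,0,.866]);m=lambda y:np.array([-15,y,105.])
obs=[(t,A(497,334),m(-36)+60*a),(s,B(322,357),m(-36)+60*a),(t,A(374,290),m(36)+60*a),(s,B(264,255),m(36)+60*a),
(t,A(338,168),[46,66,12]),(t,A(293,300),[-46,66,12]),(t,A(488,366),[-46,-66,12]),(s,B(228,393),[-46,66,12]),(s,B(322,585),[-46,-66,12]),(s,B(475,537),[46,-66,12])]
def P(p,X):return np.array([p[0],p[1],0])+R.from_euler("z",p[2]).apply(X)
f=lambda p:np.concatenate([(proj(g,P(p,X))[0]-uv) for g,uv,X in obs])
r=least_squares(f,[590,-270,-.3],loss="soft_l1");print(r.x,np.degrees(r.x[2]),np.round(f(r.x).reshape(-1,2),1).tolist())
p=r.x;print("mouth",P(p,m(-36)),"grip",P(p,m(-36)+30*a),"axis",R.from_euler("z",p[2]).apply(a))
E
```

```text
dock (array([616.41276648, -91.55016322, 119.88494318]), [np.float64(1.0770006931955418), np.float64(1.0770006931953995)])
bluebarb (array([ 553.05238269, -300.02409834,  147.97482628]), [np.float64(0.7336006542711411), np.float64(0.7336006542711031)]) orbarb (array([ 579.21170521, -232.85641901,  147.60095443]), [np.float64(0.7009689993095902), np.float64(0.7009689993095396)])
[ 6.03768357e+02 -2.85268468e+02 -3.69543159e-01] -21.173263387130667 [[2.4, 1.4], [-0.8, -1.3], [2.1, 1.3], [-0.9, -1.7], [2.0, -1.0], [1.4, -0.0], [2.2, 1.1], [-0.4, -1.3], [-0.1, -1.5], [1.3, -1.8]]
mouth [ 576.77814893 -313.42035442  105.        ] grip [ 562.79076219 -308.00251238  130.98      ] axis [-0.46624622  0.18059473  0.866     ]
```

```bash
python3 - <<'E'
from h import *
d=pickle.load(open("im0.pkl","rb"));s,t,w=d["scene"],d["top"],d["wrist"]
print("boom L",atz(t,(80,305),270),"boom R",atz(t,(248,340),365),"machine corner",atz(t,(180,295),180),"clamp",atz(t,(150,318),320),"rod",atz(t,(155,390),320))
print("sceneL",atz(s,(95,192),270),"sceneR",atz(s,(192,158),365))
print("wrist sees boomL/R",proj(w,atz(t,(80,305),270)),proj(w,atz(t,(248,340),365)))
T=R.from_quat([9.76557946e-01,-2.15253145e-01,-1.12325384e-04,8.05707622e-04])
E=w["extrinsics"];print("cam in tool",T.inv().apply(E[:3,3]-[262.52,566.75,241.49]),(T.inv().as_matrix()@E[:3,:3]).round(3).tolist())
print("tool axes\n",T.as_matrix().round(3))
E
```

```text
boom L [455.38597277 364.48692089 270.        ] boom R [394.6134138   36.84617205 365.        ] machine corner [465.43138747 204.42989199 180.        ] clamp [431.73006319 215.67074218 320.        ] rod [307.78402645 205.71167247 320.        ]
sceneL [316.07271801 268.14301831 270.        ] sceneR [454.02819614  98.26130868 365.        ]
wrist sees boomL/R [[ 1327.94993126 -1720.94310546]] [[-1920.35712817  1573.58380697]]
cam in tool [  79.0264908    -1.52904509 -130.12426136] [[-0.0, 0.951, 0.31], [1.0, 0.0, -0.0], [-0.0, 0.31, -0.951]]
tool axes
 [[ 0.907 -0.42  -0.001]
 [-0.42  -0.907 -0.002]
 [ 0.     0.002 -1.   ]]
```

View pics/wrist0.png

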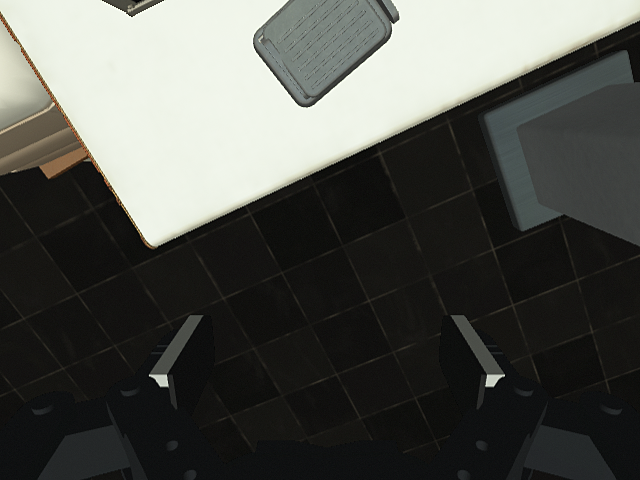

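{"name": "servo_tool", "arguments": {
  "rows": [
    [1,0,0,-4.5,0,0,0],
    [1,0,0,-5,0,0,0],
    [1,0,0,-5,0,0,0],
    [1,0,0,-5,0,0,0],
    [1,0,0,-5,0,0,0],
    [1,0,0,-5,0,0,0],
    [1,0,0,0,0,0,0],
    [1,0,0,0,0,0,0]
  ]
}}

```text
clock: 0.95
position: [262.6, 567.4, 538.3]
ee_rot: [0.977, -0.215, -0.0, -0.001]
contact_force: [0.2, -0.1, -1.1]
gripper_width: 85.5
```

{"name": "servo_tool", "arguments": {
  "rows": [
    [0.6,3.1,3.9,0,0,0,0],
    [0.6,3.1,3.9,0,0,0,0],
    [0.6,3.1,3.9,0,0,0,0],
    [0.6,3.1,3.9,0,0,0,0],
    [0.6,3.1,3.9,0,0,0,0],
    [0.6,3.1,3.9,0,0,0,0],
    [0.6,3.1,3.9,0,0,0,0],
    [0.6,3.1,3.9,0,0,0,0],
    [0.6,3.1,3.9,0,0,0,0],
    [0.6,3.1,3.9,0,0,0,0]
  ]
}}

```text
clock: 1.95
position: [379.3, 80.8, 535.7]
ee_rot: [0.977, -0.215, -0.001, 0.001]
contact_force: [2.5, 0.5, 0.4]
gripper_width: 51.4
```

{"name": "servo_tool", "arguments": {
  "rows": [
    [0.6,3.1,3.9,0,0,0,0],
    [0.6,3.1,3.9,0,0,0,0],
    [0.6,3.1,3.9,0,0,0,0],
    [0.6,3.1,3.9,0,0,0,0],
    [0.6,3.1,3.9,0,0,0,0],
    [0.6,3.1,3.9,0,0,0,0],
    [0.6,3.1,3.9,0,0,0,0],
    [0.6,1.5,1.9,0,0,0,0],
    [0.6,0,0,0,0,0,0],
    [0.6,0,0,0,0,0,0]
  ]
}}

```text
clock: 2.95
position: [467.8, -279.7, 535.2]
ee_rot: [0.976, -0.216, -0.002, -0.0]
contact_force: [-0.4, -0.4, -0.4]
gripper_width: 51.5
```

{"name": "servo_tool", "arguments": {
  "rows": [
    [0.6,0.4,-0.2,4.5,0,0,0],
    [0.6,0.4,-0.2,4.5,0,0,0],
    [0.6,0.4,-0.2,4.5,0,0,0],
    [0.6,0.4,-0.2,4.5,0,0,0],
    [0.6,0.4,-0.2,4.5,0,0,-3.8],
    [0.6,0.3,0,4.5,0,0,0],
    [0.6,0,0,0,0,7.5,0],
    [0.6,0,0,0,0,7.5,0],
    [0.6,0,0,0,0,7.5,0],
    [0.6,0,0,0,0,7.5,0],
    [0.6,0,0,0,0,0,0],
    [0.6,0,0,0,0,0,0]
  ]
}}

```text
clock: 4.15
position: [492.1, -278.7, 267.8]
ee_rot: [0.95, -0.175, 0.254, 0.047]
contact_force: [0.2, 0.0, 0.9]
gripper_width: 50.8
```

```bash
python3 - <<'E'
from bench import *
from h import *
g=get_image("wrist");cv2.imwrite("pics/w1.png",g["image"][:,:,::-1]);s=read_state()
pickle.dump((g,s),open("w1.pkl","wb"));print(s["position"],R.from_quat(s["ee_rot"]).as_matrix().round(4).tolist(),s["joints"].round(2),s["contact_force"])
T=R.from_quat(s["ee_rot"]);mo=np.array([576.8,-313.4,105]);a=np.array([-.466,.181,.866])
for k in(0,6,30,60):print(k,proj(g,mo+k*a))
print(proj(g,s["position"]))
E
```

```text
[ 493.97997505 -279.28880991  269.08647364] [[0.8079, -0.3576, 0.4684], [-0.3094, -0.9339, -0.1793], [0.5015, -0.0, -0.8651]] [-0.19  0.05 -0.54  0.2  -0.47  1.24] [ 0.32676206 -1.11235401  1.29013749]
0 [[330.84864901 215.58782959]]
6 [[330.91139561 217.40294097]]
30 [[331.18638127 225.35762899]]
60 [[331.59553017 237.19334386]]
[[330.37739047 326.89125236]]
```

View pics/w1.png

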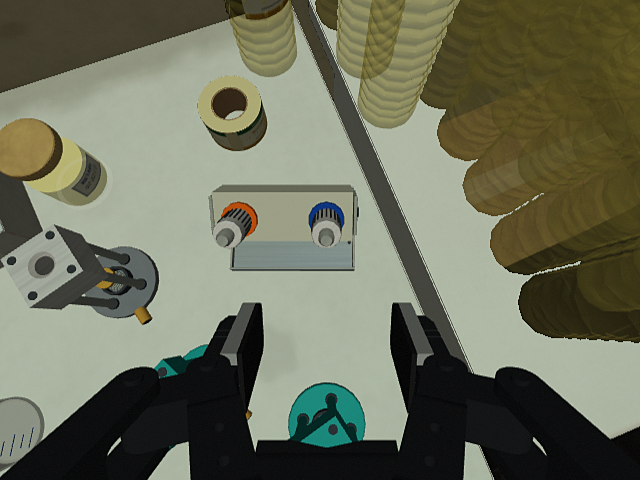

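The wrist view shows the rack square to the image. The blue collar is at ~(326,214) with its barb top at ~(327,240), centred between the pads (mid column ~326). The dock mouth is at (44,265). I'll enlarge the rack for a finer fit.

```bash
python3 - <<'E'
from h import *
g,s=pickle.load(open("w1.pkl","rb"));I=g["image"]
c=I[175:280,205:365][:,:,::-1];cv2.imwrite("pics/c2.png",cv2.resize(c,(800,525),interpolation=cv2.INTER_CUBIC))
E
```

```text
(no output)
```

View pics/c2.png

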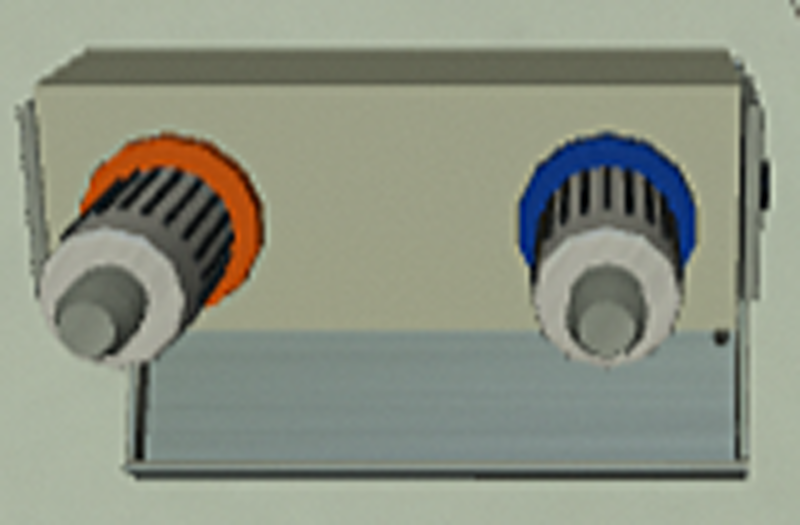

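```bash
python3 - <<'E'
from h import *
from scipy.optimize import least_squares
g,s=pickle.load(open("w1.pkl","rb"));T=R.from_quat(s["ee_rot"])
g["extrinsics"][:3,3]+=T.apply([0,1.5,0])
C=lambda x,y:((x+.5)/5-.5+205,(y+.5)/5-.5+175)
a=np.array([-.5,0,.866]);m=lambda y:np.array([-15,y,105.])
obs=[(C(605,328),m(-36)+60*a),(C(608,218),m(-36)+6*a),(C(608,295),m(-36)+46*a),(C(86,328),m(36)+60*a),(C(112,294),m(36)+46*a),(C(130,465),[-46,66,12]),(C(747,468),[-46,-66,12])]
P=lambda p,X:np.array([p[0],p[1],p[3] if len(p)>3 else 0])+R.from_euler("z",p[2]).apply(X)
f=lambda p:np.concatenate([(proj(g,P(p,X))[0]-uv) for uv,X in obs])
for p0 in([590,-270,-.3],[590,-270,-.3,0]):
    r=least_squares(f,p0);p=r.x
    print(p,np.degrees(p[2]),np.round(f(p).reshape(-1,2),1).tolist())
    G=P(p,m(-36)+30*a);print("grip",G,"in tool",T.inv().apply(G-s["position"]),"axis in tool",T.inv().apply(R.from_euler("z",p[2]).apply(a)))
print("dock mouth",atz(g,(44,265),125))
E
```

```text
[ 6.03212755e+02 -2.82643991e+02 -3.66328038e-01] -20.989050521879214 [[0.8, -1.1], [0.2, 0.8], [0.2, -0.4], [-0.3, -1.2], [-0.6, -0.3], [-1.6, 1.8], [1.0, 1.3]]
grip [ 562.30846488 -305.50966514  130.98      ] in tool [-5.94691907e+00  5.81769275e-02  1.56186890e+02] axis in tool [ 1.75018427e-03 -3.51364752e-04 -9.99976406e-01]
[ 6.04239870e+02 -2.82529937e+02 -3.66186032e-01 -4.31323027e+00] -20.98091417098301 [[0.2, -1.1], [-0.3, 1.1], [-0.4, -0.3], [0.7, -1.1], [0.3, -0.1], [-1.0, 1.5], [0.3, 1.0]]
grip [ 563.33882749 -305.40141963  126.66676973] in tool [ -7.31112768  -0.4112491  160.38163594] axis in tool [ 1.75014827e-03 -2.80361708e-04 -9.99976429e-01]
dock mouth [612.6237495  -95.29470016 125.        ]
```

{"name": "servo_tool", "arguments": {
  "rows": [
    [0.6,-0.6,0,3,0,0,0],
    [0.6,0,0,4,0,0,0],
    [0.6,0,0,3,0,0,0],
    [0.6,0,0,2,0,0,0],
    [0.6,0,0,2,0,0,0],
    [0.6,0,0,1.3,0,0,0],
    [0.6,0,0,1,0,0,0],
    [0.6,0,0,0,0,0,0],
    [0.6,0,0,0,0,0,0]
  ]
}}

```text
clock: 5.1
position: [567.1, -313.4, 133.0]
ee_rot: [0.952, -0.175, 0.248, 0.038]
contact_force: [1.1, -0.2, 0.1]
gripper_width: 51.1
```

```bash
python3 - <<'E'
from bench import *
from h import *
g=get_image("wrist");cv2.imwrite("pics/w2.png",g["image"][:,:,::-1]);s=read_state();print(s)
E
```

```text
{'clock': 5.15, 'joints': array([-0.24529537,  0.35209245, -0.55772287,  0.26742592, -0.16142731,
        1.20022158]), 'joint_vel': array([-0.00042059, -0.01390925, -0.01920345, -0.00100836,  0.00534015,
       -0.00020227]), 'joint_efforts': array([ 9.49129259e-03, -3.25477767e+01,  1.45052013e+01,  2.72405304e+00,
        9.14568231e-01,  8.98126491e-04]), 'position': array([ 566.60362736, -313.26972088,  133.14446199]), 'ee_rot': array([ 0.95218469, -0.17461073,  0.24783656,  0.03784771]), 'contact_force': array([0.99235296, 0.28183907, 0.22644174]), 'wrist_torque': array([ 0.30415968,  0.94074909, -0.03013913]), 'gripper_width': 51.223524340108284}
```

View pics/w2.png

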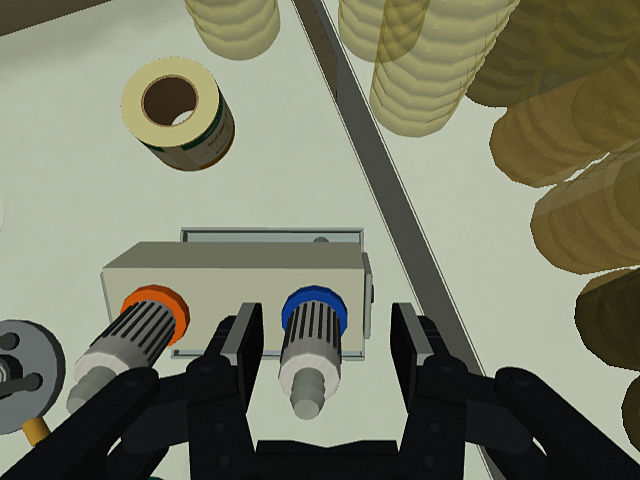

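The wrist joint j5 hit its range limit (-0.16), so the full 30° tilt can't be reached here. The nozzle is between the pads, slightly left of centre, at ~(313,340). I'll back off and grip with less tool tilt. The pads allow that freedom about the jaw axis.

{"name": "servo_tool", "arguments": {
  "rows": [
    [0.6,0,0,-2,0,0,0],
    [0.6,0,0,-4,0,0,0],
    [0.6,0,0,-3,0,0,0],
    [0.6,0,0,0,0,-8,0],
    [0.6,0,0,0,0,-8,0],
    [0.6,0,0,0,0,0,0],
    [0.6,0,0,0,0,0,0]
  ]
}}

```text
clock: 5.85
position: [524.8, -299.2, 211.5]
ee_rot: [0.977, -0.179, 0.116, 0.014]
contact_force: [-1.0, -0.5, -0.8]
gripper_width: 51.8
```

```bash
cat > t.py <<'E'
from bench import *
from h import *
import sys
tilt=float(sys.argv[1]);off=float(sys.argv[2])   # tilt deg, standoff along nozzle axis
s=read_state();T=R.from_quat(s["ee_rot"]);yaw=-.3663
G=np.array([562.3,-305.5,131.]);a=R.from_euler("z",yaw).apply([-.5,0,.866])
D=R.from_euler("z",yaw)*R.from_euler("y",-np.radians(tilt))*R.from_matrix(np.diag([1,-1,-1]))
tgt=G+off*a+8*D.apply([0,0,1])
print("j",s["joints"].round(2),"pos",s["position"].round(1),"tgt",tgt.round(1),"f",s["contact_force"].round(1))
print("shift now-frame cm",(T.inv().apply(tgt-s["position"])/10).round(2),"after-turn frame",(D.inv().apply(tgt-s["position"])/10).round(2),"axis step in D per cm",D.inv().apply(-a).round(3))
print("rotvec deg",np.degrees((T.inv()*D).as_rotvec()).round(2))
E
python3 t.py 14 80
```

```text
j [-0.24  0.27 -0.27  0.02 -0.8   1.44] pos [ 524.8 -299.2  211.5] tgt [ 526.8 -291.9  192.5] f [-1.  -0.5 -0.8]
shift now-frame cm [-0.51 -0.73  1.84] after-turn frame [-0.53 -0.75  1.82] axis step in D per cm [ 0.276 -0.     0.961]
rotvec deg [-0.88  0.59  0.16]
```

{"name": "servo_tool", "arguments": {
  "rows": [
    [0.6,-0.5,-0.75,0.9,-0.9,0.6,0.2],
    [0.6,0,0,0.9,0,0,0],
    [0.6,0,0,0,0,0,0],
    [0.6,0,0,0,0,0,0]
  ]
}}

```text
clock: 6.25
position: [526.1, -291.9, 192.4]
ee_rot: [0.976, -0.181, 0.119, 0.022]
contact_force: [0.7, 0.4, 0.3]
gripper_width: 51.0
```

```bash
python3 t.py 14 0
```

```text
j [-0.22  0.28 -0.32  0.05 -0.73  1.39] pos [ 526.1 -291.9  192.4] tgt [ 564.1 -306.2  123.2] f [0.7 0.4 0.3]
shift now-frame cm [ 2.28 -0.03  7.68] after-turn frame [ 2.27 -0.03  7.69] axis step in D per cm [ 0.276 -0.     0.961]
rotvec deg [ 0.04  0.12 -0.01]
```

{"name": "servo_tool", "arguments": {
  "rows": [
    [0.6,0.57,0,2.0,0,0,0],
    [0.6,0.57,0,2.0,0,0,0],
    [0.6,0.57,0,1.8,0,0,0],
    [0.6,0.4,0,1.2,0,0,0],
    [0.6,0.16,0,0.6,0,0,0],
    [0.6,0,0,0,0,0,0],
    [0.6,0,0,0,0,0,0],
    [0.6,0,0,0,0,0,0]
  ]
}}

```text
clock: 7.05
position: [564.2, -306.3, 125.3]
ee_rot: [0.976, -0.181, 0.12, 0.022]
contact_force: [0.3, 0.9, 0.5]
gripper_width: 51.0
```

```bash
python3 t.py 14 0; python3 - <<'E'
from bench import *
from h import *
g=get_image("wrist");cv2.imwrite("pics/w3.png",g["image"][:,:,::-1])
E
```

```text
j [-0.23  0.42 -0.31  0.06 -0.6   1.39] pos [ 564.2 -306.3  125.3] tgt [ 564.1 -306.2  123.2] f [0.3 0.9 0.5]
shift now-frame cm [-0.06 -0.01  0.19] after-turn frame [-0.06 -0.01  0.19] axis step in D per cm [ 0.276 -0.     0.961]
rotvec deg [ 0.02  0.   -0.02]
```

View pics/w3.png

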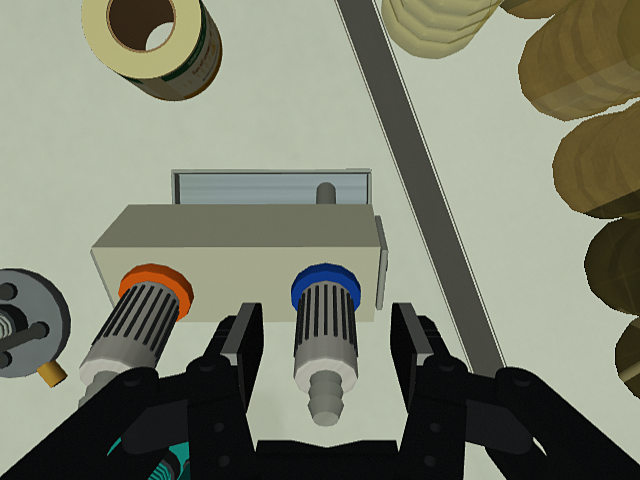

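The nozzle is centred between the pads (~col 326), so I'll close.

{"name": "servo_tool", "arguments": {
  "rows": [
    [0,0,0,0.1,0,0,0],
    [0,0,0,0,0,0,0],
    [0,0,0,0,0,0,0],
    [0,0,0,0,0,0,0],
    [0,0,0,0,0,0,0],
    [0,0,0,0,0,0,0],
    [0,0,0,0,0,0,0],
    [0,0,0,0,0,0,0]
  ]
}}

```text
clock: 7.9
position: [564.2, -306.3, 123.7]
ee_rot: [0.976, -0.181, 0.119, 0.022]
contact_force: [-2.3, 2.7, 5.9]
gripper_width: 20.8
```

```bash
python3 t.py 14 0; python3 - <<'E'
from bench import *
from h import *
g=get_image("wrist");cv2.imwrite("pics/w4.png",g["image"][:,:,::-1]);s=read_state();print(s["wrist_torque"],s["gripper_width"]);pickle.dump((g,s),open("w4.pkl","wb"))
# where a nozzle axis point at tool x=dx, k mm above collar underside would show, tilt 16 vs tool
T=R.from_quat(s["ee_rot"]);
for dx in(-4,0,4):
    o=s["position"]+T.apply([dx,1.5,-8]);a=R.from_euler("z",-.3663).apply([-.5,0,.866])
    print(dx,[proj(g,o+(k-30)*a)[0].round(1).tolist() for k in(6,46,60)])
E
```

```text
j [-0.23  0.42 -0.31  0.06 -0.6   1.39] pos [ 564.2 -306.3  123.7] tgt [ 564.1 -306.2  123.2] f [-2.3  2.7  5.9]
shift now-frame cm [-0.03 -0.    0.04] after-turn frame [-0.03 -0.    0.04] axis step in D per cm [ 0.276 -0.     0.961]
rotvec deg [ 0.03  0.08 -0.02]
[0.72494802 0.82144375 0.09777979] 20.764803420801897
-4 [[333.9, 308.1], [335.9, 393.5], [336.9, 434.8]]
0 [[334.0, 299.3], [336.0, 383.3], [337.0, 424.0]]
4 [[334.0, 290.4], [336.1, 372.8], [337.1, 412.9]]
```

Gripped at 20.8 mm. I'll pull it out along its own axis.

{"name": "servo_tool", "arguments": {
  "rows": [
    [0,-0.14,0,-0.48,0,0,0],
    [0,-0.28,0,-0.96,0,0,0],
    [0,-0.28,0,-0.96,0,0,0],
    [0,-0.41,0,-1.44,0,0,0],
    [0,-0.41,0,-1.44,0,0,0],
    [0,-0.41,0,-1.44,0,0,0],
    [0,-0.41,0,-1.44,0,0,0],
    [0,-0.41,0,-1.44,0,0,0],
    [0,-0.41,0,-1.44,0,0,0],
    [0,-0.41,0,-1.44,0,0,0],
    [0,0,0,0,0,0,0],
    [0,0,0,0,0,0,0]
  ]
}}

```text
clock: 9.15
position: [503.7, -283.0, 236.0]
ee_rot: [0.976, -0.181, 0.119, 0.022]
contact_force: [-0.1, 0.3, -2.6]
gripper_width: 20.5
```

```bash
python3 t.py 14 130; python3 - <<'E'
from bench import *
from h import *
g=get_image("wrist");cv2.imwrite("pics/w5.png",g["image"][:,:,::-1]);s=read_state();print(s["wrist_torque"],s["gripper_width"]);pickle.dump((g,s),open("w5.pkl","wb"))
E
```

```text
j [-0.21  0.2  -0.31  0.05 -0.82  1.39] pos [ 503.7 -283.   236. ] tgt [ 503.4 -282.9  235.8] f [-0.1  0.3 -2.6]
shift now-frame cm [-0.03  0.    0.01] after-turn frame [-0.03  0.    0.01] axis step in D per cm [ 0.276 -0.     0.961]
rotvec deg [ 0.02  0.08 -0.03]
[ 0.23129771  0.62572327 -0.026702  ] 20.465914079606307
```

View pics/w5.png

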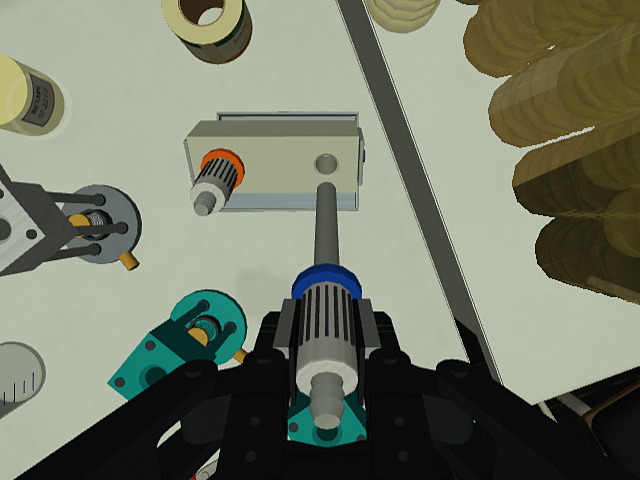

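```bash
python3 - <<'E'
from h import *
g,s=pickle.load(open("w5.pkl","rb"));T=R.from_quat(s["ee_rot"])
def show(dx,phi,kg):
    f=np.radians(phi);a=np.array([-np.sin(f),0,-np.cos(f)]) # towards barb
    o=np.array([dx,-1.5,-8]);q=lambda k:proj(g,s["position"]+T.apply(o+(k-kg)*a))[0].round(1).tolist()
    print(dx,phi,kg,[q(k) for k in(-100,0,6,46,60)])
for dx in(0,2):
    for phi in(14,16,18):
        show(dx,phi,30)
show(0,16,32)
I=g["image"].astype(int)
b=(I[:,:,2]>I[:,:,0]+50);ys,xs=np.nonzero(b[240:320,280:380]);print("blue",xs.min()+280,xs.max()+280,ys.min()+240)
G=cv2.cvtColor(g["image"],cv2.COLOR_RGB2GRAY)
for r in range(176,200,2):print(r,G[r,308:346:2])
for r in (220,250):print(r,G[r,306:348:2])
print("barb col327",G[360:440:2,327])
E
```

```text
0 14 30 [[326.7, 192.2], [326.8, 291.5], [326.8, 300.8], [326.9, 381.4], [326.9, 420.8]]
0 16 30 [[326.7, 185.7], [326.8, 289.6], [326.8, 299.2], [326.9, 382.5], [326.9, 422.9]]
0 18 30 [[326.7, 179.2], [326.8, 287.7], [326.8, 297.7], [326.9, 383.6], [326.9, 424.8]]
2 14 30 [[326.7, 189.1], [326.8, 287.2], [326.8, 296.4], [326.9, 376.2], [326.9, 415.3]]
2 16 30 [[326.7, 182.6], [326.8, 285.3], [326.8, 294.8], [326.9, 377.3], [326.9, 417.4]]
2 18 30 [[326.7, 176.0], [326.8, 283.4], [326.8, 293.3], [326.9, 378.4], [326.9, 419.4]]
0 16 32 [[326.7, 184.3], [326.8, 286.5], [326.8, 296.0], [326.9, 377.3], [326.9, 416.6]]
blue 292 361 264
176 [161 162 162 162 161 162 162 166 170 172 171 168 161 160 161 162 161 161
 162]
178 [162 161 161 161 160 161 162 161 161 159 162 161 160 161 161 161 161 162
 162]
180 [161 162 162 162 161 161 161 162 165 167 165 163 162 162 160 161 160 162
 162]
182 [161 162 161 161 161 161 169 138 100  91  97 119 170 161 161 162 161 162
 162]
184 [162 160 162 161 162 170  83  81  85  84  81  74  84 171 162 159 161 160
 160]
186 [160 163 160 160 167  73  77  84  86  85 
[... 193 characters left out ...]
 161
 162]
192 [159 159 157 160 136  69  81  84  85  85  82  81  76  68 143 157 156 155
 154]
194 [145 143 146 147 116  72  81  84  85  84  83  79  77  66 128 147 148 147
 148]
196 [143 144 143 145 123  70  80  85  85  85  82  79  75  67 127 146 144 145
 144]
198 [144 143 143 144 124  70  80  84  87  85  84  79  76  68  93 144 143 142
 143]
220 [182 181 181 181 187  51  76  80  84  86  85  83  79  77  73  54 195 181
 180 181 181]
250 [183 183 184 188 116  70  80  81  84  84  86  83  81  76  76  69  59 186
 184 181 182]
barb col327 [173 174 171 173 173 178 104 104 107 106 106 106 108 109 109 109 109 109
 109 113 112 114 114 113 112 113 114 127 129 126 129 131 133 133 150  23
  31  32  30  32]
```

The nozzle is out. A fit of tip and barb shows it centred in the pads, inclined 16° to the tool as planned. Next I'll lift, turn it upright and move over the grey dock.

{"name": "servo_tool", "arguments": {
  "rows": [
    [0,0.97,0,-3.9,0,0,0],
    [0,0.97,0,-3.9,0,0,0],
    [0,0,0,0,0,-7.5,0],
    [0,0,0,0,0,-7.5,0],
    [0,0,0,0,0,-7.5,0],
    [0,0,0,0,0,-7.5,0],
    [0,0,0,0,0,0,0],
    [0,0,0,0,0,0,0]
  ]
}}

```text
clock: 10.0
position: [504.7, -283.3, 313.8]
ee_rot: [0.973, -0.181, -0.139, -0.025]
contact_force: [0.8, -0.2, -1.4]
gripper_width: 20.5
```

```bash
cat > t2.py <<'E'
from bench import *
from h import *
import sys
# args: dock x y, tip height above mouth
x,y,h=map(float,sys.argv[1:4])
s=read_state();T=R.from_quat(s["ee_rot"]);yaw=-.3663
D=R.from_euler("z",yaw)*R.from_euler("y",np.radians(16))*R.from_matrix(np.diag([1,-1,-1]))
tgt=np.array([x,y,125+h+130])+D.apply([0,0,8])
print("j",s["joints"].round(2),"pos",s["position"].round(1),"tgt",tgt.round(1),"f",s["contact_force"].round(1),"w",s["gripper_width"])
print("shift cm in T",(T.inv().apply(tgt-s["position"])/10).round(2),"world up in T",T.inv().apply([0,0,1]).round(3))
print("rotvec deg",np.degrees((T.inv()*D).as_rotvec()).round(2))
E
python3 t2.py 613 -94 60
```

```text
j [-0.25  0.41  0.21 -0.03 -1.65  1.45] pos [ 504.7 -283.3  313.8] tgt [610.9 -93.2 307.3] f [ 0.8 -0.2 -1.4] w 20.522666852036586
shift cm in T [  3.15 -21.56  -0.26] world up in T [-0.28   0.001 -0.96 ]
rotvec deg [ 0.03  0.24 -0.05]
```

{"name": "servo_tool", "arguments": {
  "rows": [
    [0,0.5,-3.5,0,0,0.2,0],
    [0,0.5,-4,0,0,0,0],
    [0,0.5,-4,0,0,0,0],
    [0,0.5,-4,0,0,0,0],
    [0,0.5,-3,-0.1,0,0,0],
    [0,0.5,-2,-0.1,0,0,0],
    [0,0.1,-1,0,0,0,0],
    [0,0,0,0,0,0,0],
    [0,0,0,0,0,0,0],
    [0,0,0,0,0,0,0]
  ]
}}

```text
clock: 11.0
position: [608.9, -94.6, 309.8]
ee_rot: [0.974, -0.181, -0.136, -0.025]
contact_force: [-0.8, -0.5, -2.1]
gripper_width: 20.7
```

```bash
python3 t2.py 613 -94 60; python3 - <<'E'
from bench import *
from h import *
g=get_image("wrist");s=read_state();pickle.dump((g,s),open("w6.pkl","wb"))
I=g["image"].copy();T=R.from_quat(s["ee_rot"])
f=np.radians(16);a=np.array([-np.sin(f),0,-np.cos(f)])
print("tip",proj(g,s["position"]+T.apply([0,-1.5,-8]-130*a)),"mouth",proj(g,[613,-94,125]))
cv2.imwrite("pics/w6.png",cv2.resize(I[100:340,200:440][:,:,::-1],(600,600),interpolation=cv2.INTER_CUBIC))
E
```

```text
j [ 0.05  0.48  0.34 -0.11 -1.68  1.15] pos [608.9 -94.6 309.8] tgt [610.9 -93.2 307.3] f [-0.8 -0.5 -2.1] w 20.68112522726875
shift cm in T [ 0.21 -0.2   0.2 ] world up in T [-0.274  0.001 -0.962]
rotvec deg [ 0.01 -0.13 -0.13]
tip [[326.50194044 186.35086646]] mouth [[325.7102283  148.90050768]]
```

View pics/w6.png

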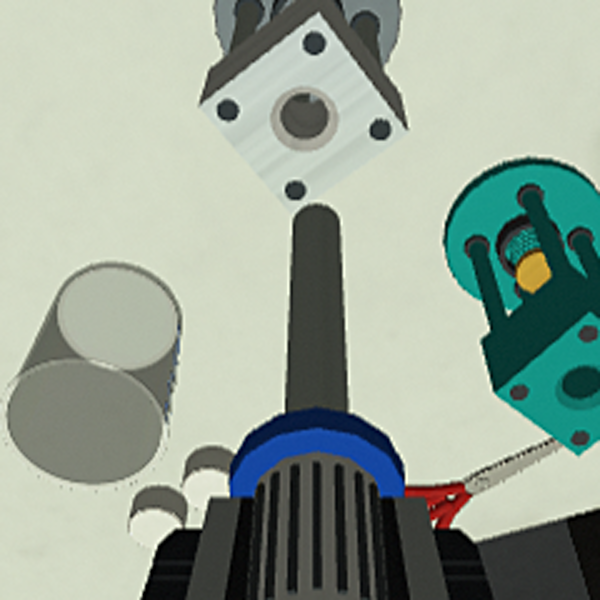

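Mouth centre is at crop (305,118), i.e. image (321.8,147.2), and the four screw heads average to the same point. The stem tip is at (326.8,185), with the beaker to the left and a turquoise dock to the right, both clear. Next I'll compute the correction.

```bash
python3 - <<'E'
from h import *
g,s=pickle.load(open("w6.pkl","rb"));T=R.from_quat(s["ee_rot"])
g["extrinsics"][:3,3]+=T.apply([0,1.5,0])
M=atz(g,(321.8,147.2),125);f=np.radians(16);a=np.array([-np.sin(f),0,-np.cos(f)])
tip=s["position"]+T.apply(np.array([0,0,-8])-130*a)
print("mouth",M,"tip model",tip,"proj",proj(g,tip),"axis",T.apply(a))
# tip from pixel at model height
print("tip px",atz(g,(326.8,185.6),tip[2]))
E
python3 t2.py 612 -91.5 12
```

```text
mouth [614.78925154 -93.10752948 125.        ] tip model [611.19533808 -95.50041294 187.49798128] proj [[326.50194044 186.35086646]] axis [-0.00176786  0.00133136  0.99999755]
tip px [611.61494577 -95.86453642 187.49798128]
j [ 0.05  0.48  0.34 -0.11 -1.68  1.15] pos [608.9 -94.5 309.8] tgt [609.9 -90.7 259.3] f [ 0.3  0.7 -1.5] w 20.44427079861829
shift cm in T [ 1.34 -0.4   4.87] world up in T [-0.274  0.001 -0.962]
rotvec deg [-0.   -0.12 -0.13]
```

{"name": "servo_tool", "arguments": {
  "rows": [
    [0,0.4,-0.25,1,0,0,0],
    [0,0.4,0,1.5,0,0,0],
    [0,0.4,0,1.5,0,0,0],
    [0,0.3,0,0.7,0,-0.1,-0.1],
    [0,0,0,0,0,0,0],
    [0,0,0,0,0,0,0],
    [0,0,0,0,0,0,0]
  ]
}}

```text
clock: 11.75
position: [612.2, -91.7, 261.1]
ee_rot: [0.974, -0.18, -0.136, -0.025]
contact_force: [-0.5, -0.5, -1.4]
gripper_width: 20.4
```

```bash
python3 t2.py 614.7 -93.1 12; python3 - <<'E'
from bench import *
from h import *
g=get_image("wrist");s=read_state();pickle.dump((g,s),open("w7.pkl","wb"))
I=g["image"].copy();T=R.from_quat(s["ee_rot"]);g["extrinsics"][:3,3]+=T.apply([0,1.5,0])
f=np.radians(16);a=np.array([-np.sin(f),0,-np.cos(f)])
tip=s["position"]+T.apply(np.array([0,0,-8])-130*a);print("tip",tip,proj(g,tip),"mouth",proj(g,[614.7,-93.1,125]))
cv2.imwrite("pics/w7.png",cv2.resize(I[120:240,260:400][:,:,::-1],(700,600),interpolation=cv2.INTER_CUBIC))
E
```

```text
j [ 0.06  0.5   0.26 -0.11 -1.58  1.16] pos [612.2 -91.7 261.1] tgt [612.6 -92.3 259.3] f [-0.5 -0.5 -1.4] w 20.381042207095284
shift cm in T [0.11 0.04 0.15] world up in T [-0.274 -0.    -0.962]
rotvec deg [-0.01 -0.11  0.07]
tip [614.47509927 -92.45106071 138.79514997] [[326.53653238 186.52084508]] mouth [[327.33548449 176.71025717]]
```

View pics/w7.png

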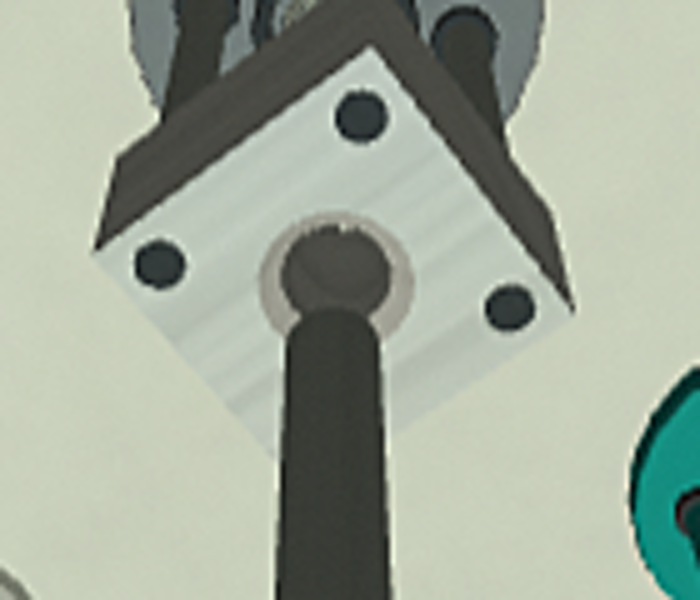

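The mouth is the midpoint of the left and right screws at (326.6,176.9), against a prediction of (327.3,176.7). The stem is aligned to within about 0.5 mm, so I'll lower it gently, starting with entry.

{"name": "servo_tool", "arguments": {
  "rows": [
    [0,0.06,0.02,0,0,-0.1,0],
    [0,0.27,0,0.96,0,0,0],
    [0,0.27,0,0.96,0,0,0],
    [0,0.14,0,0.48,0,0,0],
    [0,0.14,0,0.48,0,0,0],
    [0,0.14,0,0.48,0,0,0],
    [0,0,0,0,0,0,0],
    [0,0,0,0,0,0,0]
  ]
}}

```text
clock: 12.6
position: [612.2, -91.9, 225.1]
ee_rot: [0.974, -0.18, -0.138, -0.025]
contact_force: [0.0, 0.4, -2.1]
gripper_width: 20.4
```

```bash
python3 t2.py 614.7 -92.8 -85;python3 -c "
from bench import *
print(read_state()['wrist_torque'])"
```

```text
j [ 0.06  0.53  0.21 -0.11 -1.51  1.17] pos [612.2 -91.9 225.1] tgt [612.6 -92.  162.3] f [ 0.   0.4 -2.1] w 20.442706750778004
shift cm in T [ 1.78 -0.01  6.02] world up in T [-0.277  0.    -0.961]
rotvec deg [0.03 0.1  0.07]
[-0.26213338 -0.59630289 -0.01377517]
```

The stem is 22 mm into the hole with no side force.

{"name": "servo_tool", "arguments": {
  "rows": [
    [0,0.28,0,0.96,0,0,0],
    [0,0.28,0,0.96,0,0,0],
    [0,0.28,0,0.96,0,0,0],
    [0,0.28,0,0.96,0,0,0],
    [0,0.28,0,0.96,0,0,0],
    [0,0.14,0,0.48,0,0,0],
    [0,0,0,0,0,0,0],
    [0,0,0,0,0,0,0]
  ]
}}

```text
clock: 13.4
position: [612.5, -92.1, 170.2]
ee_rot: [0.974, -0.18, -0.138, -0.025]
contact_force: [-0.8, 0.9, -1.8]
gripper_width: 20.7
```

```bash
python3 t2.py 614.7 -92.8 -100;python3 -c "
from bench import *
print(read_state()['wrist_torque'])"
```

```text
j [ 0.06  0.57  0.14 -0.12 -1.4   1.18] pos [612.5 -92.1 170.2] tgt [612.6 -92.  147.3] f [-0.8  0.9 -1.8] w 20.65235544278721
shift cm in T [ 0.65 -0.01  2.2 ] world up in T [-0.277  0.    -0.961]
rotvec deg [0.02 0.08 0.07]
[-0.27752196 -0.65116928 -0.01454792]
```

{"name": "servo_tool", "arguments": {
  "rows": [
    [0,0.14,0,0.48,0,0,0],
    [0,0.14,0,0.48,0,0,0],
    [0,0.08,0,0.29,0,0,0],
    [0,0,0,0,0,0,0],
    [0,0,0,0,0,0,0]
  ]
}}

```text
clock: 13.9
position: [612.8, -92.0, 158.2]
ee_rot: [0.974, -0.18, -0.137, -0.025]
contact_force: [0.2, 0.4, 4.7]
gripper_width: 20.5
```

{"name": "servo_tool", "arguments": {
  "rows": [
    [0,0.08,0,0.29,0,0,0],
    [0,0.06,0,0.19,0,0,0],
    [0,0,0,0,0,0,0],
    [0,0,0,0,0,0,0]
  ]
}}

```text
clock: 14.3
position: [612.9, -92.1, 153.6]
ee_rot: [0.974, -0.179, -0.137, -0.025]
contact_force: [0.2, 1.2, 7.4]
gripper_width: 20.7
```

{"name": "servo_tool", "arguments": {
  "rows": [
    [0,0.06,0,0.19,0,0,0],
    [0,0.03,0,0.1,0,0,0],
    [0,0,0,0,0,0,0],
    [0,0,0,0,0,0,0]
  ]
}}

```text
clock: 14.7
position: [613.0, -92.1, 150.9]
ee_rot: [0.974, -0.179, -0.137, -0.025]
contact_force: [0.6, 1.5, 8.3]
gripper_width: 20.5
```

{"name": "servo_tool", "arguments": {
  "rows": [
    [0,0.03,0,0.1,0,0,0],
    [0,0,0,0,0,0,0],
    [0,0,0,0,0,0,0]
  ]
}}

```text
clock: 15.0
position: [613.0, -92.1, 150.0]
ee_rot: [0.974, -0.179, -0.136, -0.025]
contact_force: [-0.6, 0.6, 8.2]
gripper_width: 20.3
```

{"name": "servo_tool", "arguments": {
  "rows": [
    [0,0.03,0,0.1,0,0,0],
    [0,0,0,0,0,0,0],
    [0,0,0,0,0,0,0]
  ]
}}

```text
clock: 15.3
position: [613.0, -92.2, 149.2]
ee_rot: [0.974, -0.179, -0.136, -0.025]
contact_force: [0.2, 1.7, 8.8]
gripper_width: 21.0
```

{"name": "servo_tool", "arguments": {
  "rows": [
    [0,0.03,0,0.1,0,0,0],
    [0,0,0,0,0,0,0],
    [0,0,0,0,0,0,0]
  ]
}}

```text
clock: 15.6
position: [613.1, -92.1, 148.3]
ee_rot: [0.974, -0.179, -0.136, -0.025]
contact_force: [-0.7, 0.6, 9.3]
gripper_width: 20.6
```

{"name": "servo_tool", "arguments": {
  "rows": [
    [0,0.03,0,0.1,0,0,0],
    [0,0,0,0,0,0,0],
    [0,0,0,0,0,0,0]
  ]
}}

```text
clock: 15.9
position: [613.1, -92.2, 148.3]
ee_rot: [0.974, -0.179, -0.136, -0.025]
contact_force: [-0.7, 2.4, 12.4]
gripper_width: 20.6
```

The collar has touched: height has stopped at 148.3 mm while force climbs. I'll press a bit firmer.

{"name": "servo_tool", "arguments": {
  "rows": [
    [0,0.03,0,0.1,0,0,0],
    [0,0,0,0,0,0,0],
    [0,0,0,0,0,0,0]
  ]
}}

```text
clock: 16.2
position: [613.1, -92.2, 148.2]
ee_rot: [0.974, -0.179, -0.136, -0.025]
contact_force: [-2.3, 2.2, 16.9]
gripper_width: 20.5
```

{"name": "servo_tool", "arguments": {
  "rows": [
    [0,0.03,0,0.1,0,0,0],
    [0,0,0,0,0,0,0],
    [0,0,0,0,0,0,0],
    [0,0,0,0,0,0,0]
  ]
}}

```text
clock: 16.6
position: [613.1, -92.2, 148.2]
ee_rot: [0.974, -0.179, -0.136, -0.025]
contact_force: [-2.0, 2.4, 19.8]
gripper_width: 20.7
```

{"name": "servo_tool", "arguments": {
  "rows": [
    [0,0.03,0,0.1,0,0,0],
    [0,0,0,0,0,0,0],
    [0,0,0,0,0,0,0],
    [0,0,0,0,0,0,0],
    [0,0,0,0,0,0,0]
  ]
}}

```text
clock: 17.1
position: [613.1, -92.2, 148.2]
ee_rot: [0.974, -0.179, -0.136, -0.025]
contact_force: [-3.8, 2.6, 23.2]
gripper_width: 20.4
```

```bash
python3 t2.py 614.7 -92.8 -100; python3 - <<'E'
from bench import *
from h import *
g=get_image("wrist");s=read_state();T=R.from_quat(s["ee_rot"])
for n,J in(("w5",pickle.load(open("w5.pkl","rb"))[0]["image"]),("now",g["image"])):
    I=J.astype(int);b=(I[:,:,2]>I[:,:,0]+50);ys,xs=np.nonzero(b[240:320,280:380]);G=cv2.cvtColor(J,cv2.COLOR_RGB2GRAY)
    print(n,"blue cols",xs.min()+280,xs.max()+280,"top",ys.min()+240,"barb",G[404:440:2,327])
t=get_image("top")["image"].astype(int);t0=pickle.load(open("im0.pkl","rb"))["top"]["image"].astype(int)
print("jar diff",np.abs(t-t0)[158:193,296:328].mean(),"orange",np.abs(t-t0)[222:246,372:392].mean(),s["wrist_torque"])
E
```

```text
j [ 0.06  0.58  0.11 -0.11 -1.35  1.19] pos [613.1 -92.2 148.2] tgt [612.6 -92.  147.3] f [-3.8  2.6 23.2] w 20.44795820407435
shift cm in T [-0.02 -0.    0.1 ] world up in T [-0.273  0.    -0.962]
rotvec deg [ 0.06 -0.13  0.2 ]
w5 blue cols 292 361 top 264 barb [114 113 112 113 114 127 129 126 129 131 133 133 150  23  31  32  30  32]
now blue cols 292 361 top 267 barb [ 81  82  83  82  78 143 146 145 143 148 147 151 148 191 187 186 183 136]
jar diff 37.636607142857144 orange 5.884722222222222 [ 1.38624319  2.1955205  -0.14124752]
```

```bash
python3 - <<'E'
from bench import *
from h import *
g=get_image("scene");t=g["image"];t0=pickle.load(open("im0.pkl","rb"))["scene"]["image"]
d=np.abs(t.astype(int)-t0)[250:300,352:392].max(2);print("jar scene frac changed",(d>25).mean(), "orange", (np.abs(t.astype(int)-t0)[312:340,364:392].max(2)>25).mean())
s=read_state();print(s["clock"],s["position"],s["contact_force"],s["gripper_width"])
if (d>25).mean()<.15: print("handing in",job_done())
E
```

```text
jar scene frac changed 0.0475 orange 0.0
17.25 [613.10236471 -92.18391289 148.20552276] [-3.58190671  3.56855111 22.69094781] 20.336591357141298
the job is handed in; nothing more can be done
handing in None
```

The blue-collared nozzle is standing upright in the grey dock's guide hole with its collar pressed down on the block. I handed the job in at about 17 s, still gripping and pressing; no verdict was reported.

**How it went:** My first approach, with the tool tilted the full 30°, stopped at the wrist joint's range limit. I backed off and gripped the nozzle with 14° of tool tilt instead. I then pulled it out along its axis, turned it upright and lowered it in with almost no side force.

**Last checks:**
- **Plunger:** the push rose steadily as the nozzle went down, to about 11 N just before the stop, which is the force given for fully home.
- **Collar home:** the tool stopped at 148.2 mm, where my model put home at 147.3 mm. Pushing further raised only the force.
- **Final press:** about 23 N on the force reading, so roughly 13 N on the block beyond the spring. It held steady.
- **Grip:** the opening stayed near 20.5 mm. The barb sits in the same place in the wrist image as before. The collar's upper edge reads 3 pixels lower, which I put down to shading.
- **Orange nozzle and jar:** the scene camera shows the orange nozzle unchanged. About 5% of the pixels around the jar changed, and I took it as not moved. The top camera disagreed at the jar, with a large difference that I put down to the arm blocking its view. I didn't confirm that.

I had no picture views left at the end, so seating is judged from force and position, not by eye.

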